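Press a tight plaster mould shut in the bench locking clamp

TASK

The two halves of the loose plaster mould are stiff on their keys and stand a few millimetres apart. Slide the mould gently along the bench between the jaws of the bench locking clamp until its end meets the back stop, squeeze the clamp's handles together until you feel them lock over centre, without forcing them further, and let go, so that the clamp alone presses the halves fully together. Then pull the release lever so that the clamp springs open, and leave the shut mould standing in its place, with the other things on the bench undisturbed.

Things in the scene. Friction and masses are not known exactly. Their poses are not given: they have to be found in the camera images.
- clamp: Bench locking clamp: steel locking pliers lying flat, fixed half bolted to the bench by two green feet, sprung open. Origin on the bench under the centre of a shut mould standing home. x: closing direction, moving jaw to fixed jaw; y: from the open mouth back along the handles; z up. Fixed handle: x 9 to 27 mm, y 100 to 222, screw behind it to y 245. Pliers' parts are at heights 30 to 53 mm.
- fixed_jaw (a point): Middle of the fixed jaw's flat face, 35 mm above the bench, at x = 32 mm in the clamp frame. The jaw is an upright plate, y = -46 to 62 mm, up to 64 mm high. The mould's far half ends flat against it. The mouth is open towards the clamp's -y.
- back_stop (a point): On the face of the back stop, 35 mm above the bench, at y = 55 mm in the clamp frame: an upright block, face square to y, from x = -12 to 44 mm, 60 mm high. The mould's end meets it.
- nose_face (a point): Front of the moving jaw's round-fronted rubber nose (24 mm tall, at height 41 mm). In the clamp frame at x = -52, y = 16 mm when fully open, which leaves 84 mm to the fixed jaw; about x = -32, y = 0 when locked on the mould. It is stiffly sprung.
- handle (a joint): Angle of the moving handle to its jaw, rad: 0 open, about 0.86 at dead centre, 0.96 locked (over centre on its stop, stays when let go; rigid beyond). Closes towards the clamp's +x. Pushed near its end it takes 5 N at first, up to 15 or 20 N just before dead centre on the mould, then goes home by itself. To pry it open when locked takes twice the release lever's force.
- handle_end (a point): In the moving handle, 25 mm before its rear end, height 41 mm. The handle is a steel channel 18 mm wide, 20 mm tall, some 155 mm from pivot to end, on the -x side of the fixed handle. In the clamp frame at x = -88, y = 219 mm when open (slanting 30 degrees outward from y), x = -8, y = 226 mm when locked (nearly along y).
- lever (a joint): Angle of the release lever to the moving handle, rad: 0 at rest (a light spring returns it), up to 0.45 as its tail is pulled towards the clamp's -x, that is towards and past the moving handle's side. When locked this takes about 6 N at the tail; the clamp snaps open after 20 to 60 mm of pull, the handle starting to come along.
- lever_tail (a point): Middle of the release lever's flat tail, height 41 mm. It sticks out behind the end of the moving handle: plate 6 mm thick across, 22 mm tall, 45 mm long. In the clamp frame at x = -7, y = 290 mm when locked, then lying nearly along y (268 to 312) with free bench for 40 mm and more on its +x side; x = -127, y = 270 mm when open.
- mould_centre (a point): Centre of the loose two-part white plaster mould, 35 mm above the bench; x across the halves, y along, z up. Mould 110 mm long, 70 high, 0.7 kg, pouring mouth in the top. Two halves 32 mm thick: the far one x = 0 to 32 mm, the near one (towards the moving jaw) x = -32 to 0, shifted by the gap to -x. When home this point is over the clamp's origin, its axes along the clamp's.
- gap (a joint): Gap between the mould's halves in m: 0 fully shut, 0.004 to 0.0065 at the start. The keys are stiff: the near half slides on them only under more than about 25 N and stays where it is left.
- bowl_mould: Bystander: round plaster bowl mould, 132 mm across, 52 mm high, origin under its centre.
- bowl: Bystander: white ceramic bowl, 120 mm across, 55 mm high, origin under its centre.
- mallet: Bystander: wooden mallet 260 mm long, lying beyond the clamp, origin under it.
Things that resemble listed ones, but are neither listed nor needed, are in the scene too. Leave any orange look-alike of the part that bears mould_centre alone.

How it is judged:
On the way, in this order (a step that is already met when the one before it is completed fails the run):
1. the mould stands home between the jaws, its end at the back stop, the clamp still open (y of mould_centre in the frame of clamp above -0.008 m and x of mould_centre in the frame of clamp between -0.025 and 0.008 m and value of joint handle below 0.3 rad), for 0.1 s.
2. the clamp is locked over centre and holds the mould pressed shut by itself, the robot off it (value of joint handle above 0.94 rad and value of joint gap below 0.0012 m and contact force between clamp and mould above 15 N and contact force between each of the arm, the fingers and clamp below 0.5 N), for 0.3 s.
3. the release lever is pulled while the clamp is still locked (value of joint lever above 0.04 rad and value of joint handle above 0.85 rad and contact force between the fingers and clamp above 1 N).
At the end, for the whole second after the job is handed in: The mould stands upright and at rest between the jaws, within 15 mm of its home place across and along (at most 8 mm beyond it), its halves shut to within 1.5 mm; the clamp's handle is back within 0.15 rad of fully open and the release lever at rest (value of joint gap below 0.0015 m and value of joint handle below 0.15 rad and value of joint lever below 0.1 rad and y of mould_centre in the frame of clamp between -0.015 and 0.008 m and x of mould_centre in the frame of clamp between -0.015 and 0.008 m and angle between mould_centre's own z axis and vertical below 0.1 rad and linear speed of mould below 0.01 m/s); the robot touches nothing.
It fails at once if a bystander (bowl mould, bowl or mallet) is moved more than 30 mm (distance of any of bowl_mould, bowl, mallet from where it was at the start of the episode above 0.03 m).
It fails at once if the plaster mould is tipped over (angle between mould_centre's own z axis and vertical above 0.5 rad).
It fails at once if the robot presses on the plaster mould with more than 60 N (contact force between the fingers and mould above 60 N).
It fails at once if the robot forces the clamp with more than 60 N (contact force between the fingers and clamp above 60 N).
It also fails if it takes over 69 s, if anything falls off the work surface, if the arm or the gripper's body presses on something with over 40 N, if the wrist force passes 120 N, or if a joint passes its speed limit or range.

ROBOT

A 6-joint arm with a two-finger parallel gripper is mounted at the origin on the work surface. World frame = base frame: x ahead of the robot, y to its left, z up, the work surface at z = 0. Lengths are in m, angles in rad, forces in N, time in s.
With the tool pointing down it reaches from about 0.325 to 0.9 m from the base axis. Payload 6.1 kg.
Tool frame: the origin (TCP) lies midway between the tips of the shut fingers; the grasp point (between the pads) lies 19 mm behind it (ctrl.grip_point_offset is the distance from the TCP to the grasp point, in m); z points along the fingers, y is the direction in which the jaws open and shut (so a half turn about z gives the same grasp; the last joint's range is limited). The gripper opens to 87 mm and grips with 3 to 60 N. Pads are 19 mm wide; open, the fingers measure 117 mm over their backs; the gripper's body (75 mm by 190 mm) begins 51 mm behind the grasp point.
Start: joints at [-1.305, 0.22, 1.526, -0, 1.395, -0.126], TCP at [0.239, -0.578, 0.223] pointing down, gripper open.
Joint ranges: [-2.98, 2.98], [-0.91, 2.08], [0.09, 2.57], [-1.24, 4.39], [0.2, 2.65], [-2.68, 2.68]. Speed limits (rad/s): [2.57, 2.57, 3.01, 3.14, 3.14, 3.14].

INTERFACE

Orientations are given as [roll, pitch, yaw] about the fixed x, y, z axes, in that order (R = Rz(yaw) Ry(pitch) Rx(roll)).
In Python, from plant import ctrl gives the robot as it stands.
- The arm moves only by the tool jog_arm, never from a script. Its argument "targets" is a list of rows, each an object with "offset": the shift along the tool's x, y, z normalised to -1 to 1, where 1 is 30 cm, a list of three; "dr": the turn, a rotation vector about the tool's x, y, z normalised to -1 to 1, where 1 is 90 degrees, a list of three. In form: [{"offset": [tx, ty, tz], "dr": [ax, ay, az]}, ...]. A call has 1 to 8 rows; each row is the pose to reach, as a shift and turn from the pose commanded when the call began, along the tool's axes at that moment; what a row does not reach only later rows make up. A row lasts 1/10 s, in which the tool goes at most 50 mm and 8.59 degrees, less where a joint would pass 70% of its speed; a pose out of reach is approached as far as the arm can. A call with a number of a shift or a turn outside -1 to 1 is refused whole. A call with a gripper value outside its range is refused whole. "gripper" is the closure in counts, from 0 (fully open) to 255 (shut), set as the call begins (left out, the last holds). The fingers move at their own pace and stop on an object; "grip_force" is the grip in N (left out, the last holds). Time passes only in rows, so rows that repeat a pose let the fingers close. It gives the time, the measured TCP pose, the force and the opening at its end, in the units of the state.
- ctrl.observe(): the state, without advancing time (a new reading comes with each control period).
- ctrl.snapshot(name): name is "side" or "top"; returns a dict with "img" (420x560x3 uint8, red, green, blue), "fx", "fy", "cx", "cy" (pixels), "R" (3x3) and "t" (3): a world point X has camera coordinates R X + t. Camera axes: x right, y down, z forward; pixel columns grow to the right and rows downward; lengths in m; the calibration is good to about 2 mm. A picture is of the moment at which its call begins. There is no depth.
- ctrl.finish_job(): hands the job in, once; it reports no verdict.
The state is a dict: "time_s": time; "q": joint angles; "qd": joint speeds; "joint_torque": joint torques, N m; "eef_pos": TCP position; "ee_rot": TCP orientation; "force": force on the tool from outside, world axes, zero at the start; "torque": the same for the moment, N m; "finger_gap": finger opening in m.
Only numpy, scipy, OpenCV 4.12 (cv2) and the standard library are available. Lean on these libraries where they do the work, as an engineer would, in place of code of your own. Each camera call takes 0.05 s, during which the arm holds its last target.

## Working session

There is one attempt and no reset: what is moved stays moved. The work goes in short steps, Python scripts to look and compute and a tool call to move; the robot and the scene stay as the last step left them, time stands still between calls to the robot, and variables do not carry over. Pictures are saved under pics/ and viewed, and the job is handed in when it is done.

Besides the shell and the picture viewer there is one more tool, called after ">>>" as name(argument=value, ...), one argument or row to a line, values as JSON. jog_arm: Moves the arm, as the interface text tells. Its arguments: {"type":"object","properties":{"targets":{"type":"array","items":{"type":"object","properties":{"offset":{"type":"array","items":{"type":"number"}},"dr":{"type":"array","items":{"type":"number"}}}}},"gripper":{"type":"number"},"grip_force":{"type":"number"}},"required":["targets"]}

```bash
ls; mkdir -p pics
python3 - <<'E'
from plant import ctrl
import cv2
print(ctrl.observe())
for n in ("side","top"):
    s=ctrl.snapshot(n); cv2.imwrite(f"pics/{n}0.png",s["img"][:,:,::-1]); print(n,s["fx"],s["cx"],s["cy"],s["R"],s["t"])
E
```

```text
pics
{'time_s': 0.0, 'q': array([-1.30505344e+00,  2.21236879e-01,  1.52759241e+00,  3.09507064e-06,
        1.39466113e+00, -1.26066704e-01]), 'qd': array([-0.00085812, -0.00153505,  0.00020211,  0.00030773,  0.00074977,
        0.00054675]), 'joint_torque': array([ 1.28011088e-03, -4.94603097e+01, -3.87378037e+01,  7.00569875e-02,
        5.70944895e-02, -1.39289673e-04]), 'eef_pos': array([ 0.23852129, -0.57704685,  0.22144047]), 'ee_rot': array([-3.13971033e+00, -2.41633620e-04,  3.91808813e-01]), 'force': array([-0.01050494, -0.23341544,  0.31362713]), 'torque': array([ 0.04346558, -0.00082447, -0.03102578]), 'finger_gap': 0.08679286698186776}
side 427.3043470602935 275.8962751700932 204.00424696553185 [[-0.87794899 -0.47844276  0.01726549]
 [-0.32556199  0.57019225 -0.75424809]
 [ 0.35101989 -0.66781234 -0.65636249]] [0.47934019 0.25472173 1.10388252]
top 380.1196317960269 278.2813167540738 209.37127761708285 [[-0.02178047 -0.99973647 -0.00725231]
 [-0.99822051  0.02214907 -0.05536457]
 [ 0.05551061  0.00603354 -0.99843987]] [0.00677908 0.55927336 1.14140078]
```

View pics/side0.png

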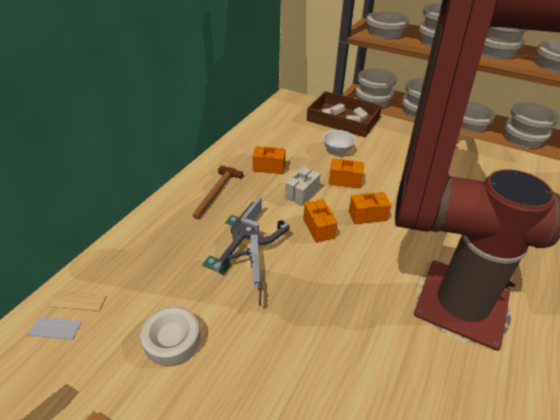

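View pics/top0.png

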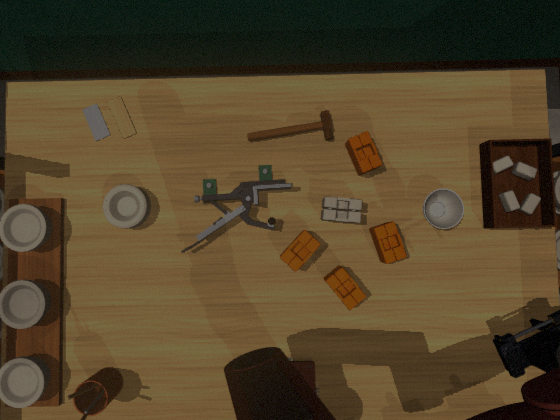

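Run:
```python
import cv2
t=cv2.imread("pics/top0.png"); s=cv2.imread("pics/side0.png")
cv2.imwrite("pics/topc.png",cv2.resize(t[140:265,170:400],None,fx=3.47,fy=3.47,interpolation=cv2.INTER_CUBIC))
cv2.imwrite("pics/sidec.png",cv2.resize(s[140:310,180:380],None,fx=3.5,fy=3.5,interpolation=cv2.INTER_CUBIC))
```

```text
(no output)
```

View pics/topc.png

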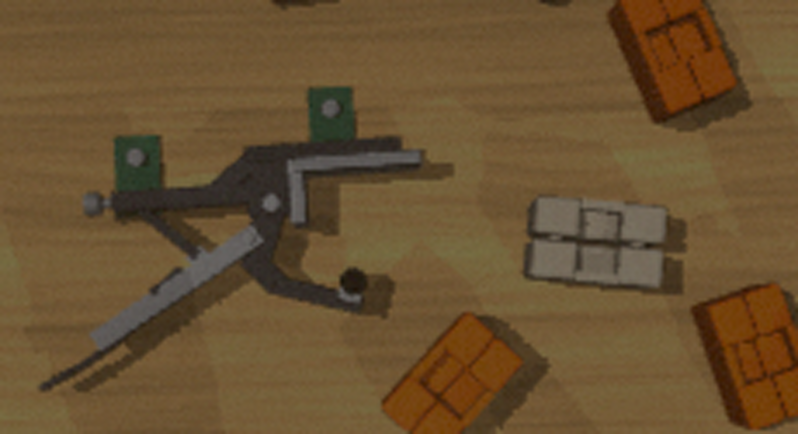

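View pics/sidec.png

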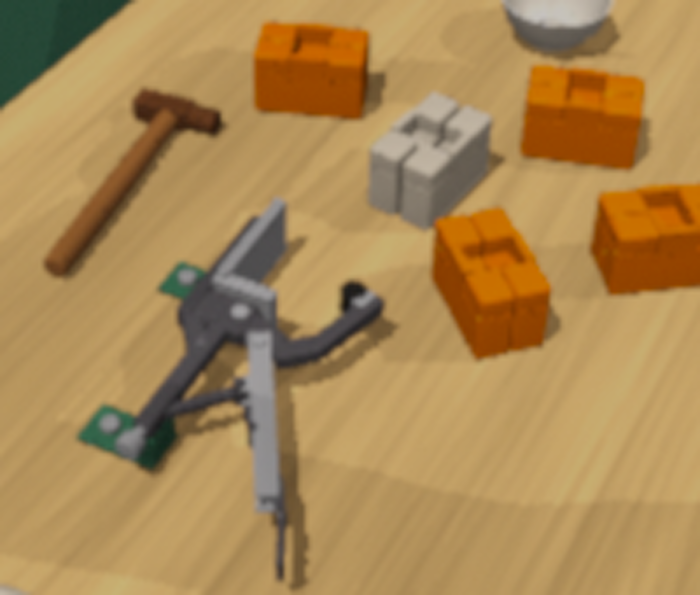

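```bash
cat > h.py <<'E'
import numpy as np, cv2
from plant import ctrl
def ray(s,u,v,z):
    R=np.array(s["R"]);t=np.array(s["t"]);c=-R.T@t
    d=R.T@np.array([(u-s["cx"])/s["fx"],(v-s["cy"])/s["fy"],1])
    return c+d*(z-c[2])/d[2]
def proj(s,X):
    p=np.array(s["R"])@np.asarray(X)+np.array(s["t"])
    return np.array([p[0]/p[2]*s["fx"]+s["cx"],p[1]/p[2]*s["fy"]+s["cy"]])
def rigid(P,W):
    P=np.array(P)[:,:2];W=np.array(W)[:,:2];pm=P.mean(0);wm=W.mean(0)
    A=(P-pm);B=(W-wm)
    th=np.arctan2((A[:,0]*B[:,1]-A[:,1]*B[:,0]).sum(),(A*B).sum())
    R=np.array([[np.cos(th),-np.sin(th)],[np.sin(th),np.cos(th)]])
    o=wm-R@pm
    return th,o,(P@R.T+o-W)*1000
def c2w(th,o,p):
    c,s=np.cos(th),np.sin(th)
    return np.array([o[0]+c*p[0]-s*p[1],o[1]+s*p[0]+c*p[1],p[2]])
E
python3 - <<'E'
from h import *
s=ctrl.snapshot("top"); s2=ctrl.snapshot("side")
print("cam",-np.array(s["R"]).T@np.array(s["t"]))
k=3.47
feats=[((421,163),(.032,-.046,.064)),((306,222),(-.012,.055,.060)),((84,204),(.018,.245,.041)),((303,172),(.032,.055,.060))]
P=[];W=[]
for (u,v),p in feats:
    P.append(p); W.append(ray(s,170+(u+.5)/k-.5,140+(v+.5)/k-.5,p[2]))
th,o,e=rigid(P,W); print("clamp",th,o,"\n",e.round(1))
# mould mask
im=s["img"].astype(int); hsv=cv2.cvtColor(s["img"],cv2.COLOR_RGB2HSV)
m=((hsv[...,1]<70)&(hsv[...,2]>95)).astype(np.uint8); m[:, :310]=0;m[:,380:]=0;m[:180]=0;m[240:]=0
n,l,st,ce=cv2.connectedComponentsWithStats(m);print(st,hsv[205,330],hsv[225,330])
ys,xs=np.nonzero(m); w=np.array([ray(s,x,y,.07)[:2] for x,y in zip(xs,ys)])
r=cv2.minAreaRect((w*1000).astype(np.float32)); print("mould",r, w.mean(0))
vis=s["img"][:,:,::-1].copy()
big=cv2.resize(vis[140:265,170:400],None,fx=k,fy=k,interpolation=cv2.INTER_CUBIC)
def dr(im,s,off,k,p,c):
    u,v=proj(s,c2w(th,o,p)); cv2.circle(im,(int((u-off[0]+.5)*k),int((v-off[1]+.5)*k)),3,c,1)
side=cv2.resize(s2["img"][140:310,180:380,::-1],None,fx=3.5,fy=3.5,interpolation=cv2.INTER_CUBIC)
for p in [(.032,-.046,.064),(.032,.055,.060),(-.012,.055,.060),(.018,.245,.041),(-.088,.219,.051),(-.127,.27,.052),(-.052,.016,.041),(.032,-.046,0)]:
    dr(big,s,(170,140),k,p,(0,0,255)); dr(side,s2,(180,140),3.5,p,(0,0,255))
cv2.imwrite("pics/t1.png",big);cv2.imwrite("pics/s1.png",side)
mm=cv2.resize(m[180:240,310:380]*255,None,fx=6,fy=6,interpolation=0);cv2.imwrite("pics/m1.png",mm)
E
```

```text
cam [ 0.49506594 -0.01249677  1.17063313]
clamp 0.04246104101740731 [ 5.88558474e-01 -2.81496028e-04] 
 [[ 0.1 -0.5]
 [-0.8  0.4]
 [-0.  -0.4]
 [ 0.7  0.5]]
[[     0      0    560    420 234532]
 [   324    197     38     14    327]
 [   323    209     38     13    339]
 [   329    208      2      1      2]] [ 18  58 115] [ 19 134 116]
mould ((552.5825805664062, -190.71990966796875), (106.96488952636719, 67.02083587646484), 83.62464141845703) [ 0.55225738 -0.19085294]
```

View pics/t1.png

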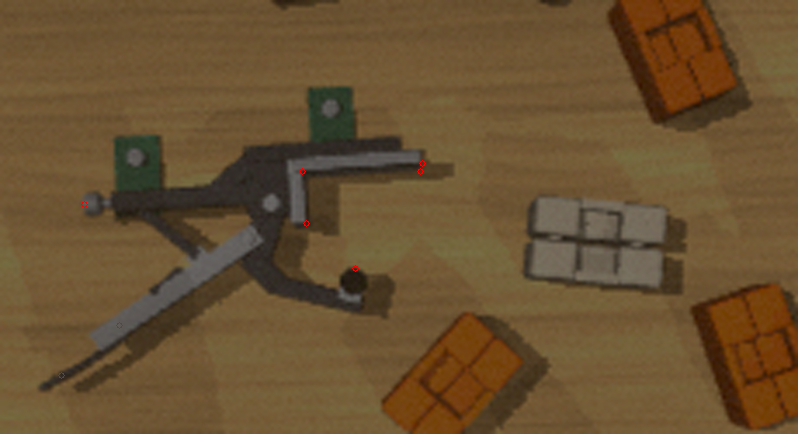

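View pics/s1.png

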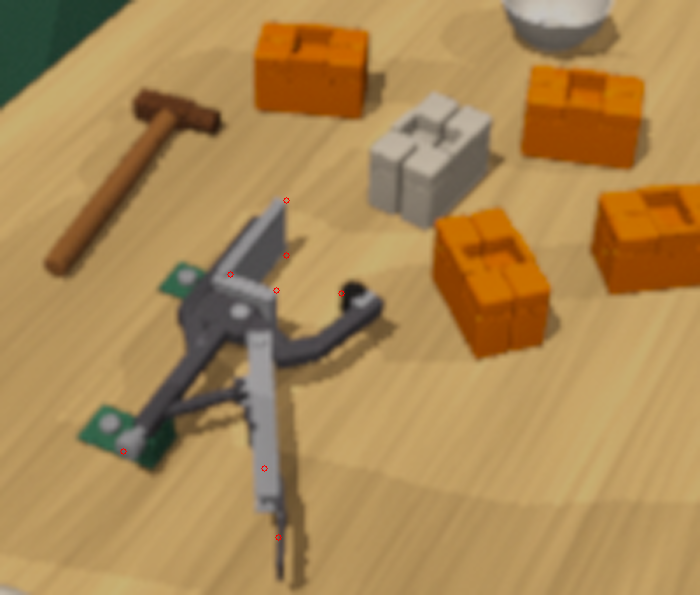

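View pics/m1.png

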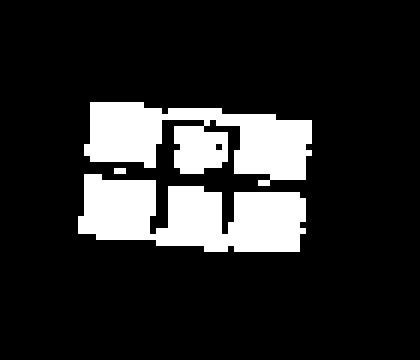

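```bash
cat >> h.py <<'E'
def go(x,y,z,yaw):
    o=ctrl.observe(); p=o["eef_pos"]; r,pi_,yw=o["ee_rot"]
    from scipy.spatial.transform import Rotation as Ro
    R=Ro.from_euler("xyz",o["ee_rot"]); T=Ro.from_euler("xyz",[np.pi,0,yaw])
    off=R.inv().apply(np.array([x,y,z])-p)/.3
    dr=(R.inv()*T).as_rotvec()/(np.pi/2)
    print("t",round(o["time_s"],2),"p",p.round(4),"yaw",round(yw,3),"off",off.round(3),"dr",dr.round(3),"F",o["force"].round(1),"gap",round(o["finger_gap"],4))
E
python3 - <<'E'
from h import *
s=ctrl.snapshot("top")
hsv=cv2.cvtColor(s["img"],cv2.COLOR_RGB2HSV)
m=((hsv[...,1]<70)&(hsv[...,2]>95)).astype(np.uint8); m[:, :310]=0;m[:,380:]=0;m[:180]=0;m[240:]=0
m=cv2.morphologyEx(m,cv2.MORPH_CLOSE,np.ones((7,7)))
ys,xs=np.nonzero(m); w=np.array([ray(s,x,y,.07)[:2] for x,y in zip(xs,ys)])
c=w.mean(0);C=np.cov((w-c).T);ev,V=np.linalg.eigh(C);v=V[:,1];v*=np.sign(v[1]);print("pca",c,np.arctan2(-v[0],v[1]),np.sqrt(ev*12))
for cols,name in ((xs,"")," "),:
    pass
top=[(x,ys[xs==x].min()) for x in range(326,360)];bot=[(x,ys[xs==x].max()) for x in range(326,358)]
for e in (top,bot):
    q=np.array([ray(s,x,y,.07)[:2] for x,y in e]);print("edge yaw",-np.polyfit(q[:,1],q[:,0],1)[0])
go(.548,-.2285,.13,1.571-.1)
E
```

```text
pca [ 0.55275465 -0.19081109] -0.11011189698813159 [0.06614041 0.10646183]
edge yaw -0.11490540205930228
edge yaw -0.10883801374579707
t 0.25 p [ 0.2386 -0.5774  0.222 ] yaw 0.392 off [ 1.397 -0.681  0.307] dr [-0.    -0.    -0.687] F [-0.3 -1.2 -0.6] gap 0.0871
```

>>> jog_arm(
  targets=[
    {"offset":[0.14,-0.07,0],"dr":[0,0,-0.09]},
    {"offset":[0.28,-0.14,0],"dr":[0,0,-0.18]},
    {"offset":[0.42,-0.2,0],"dr":[0,0,-0.27]},
    {"offset":[0.56,-0.27,0],"dr":[0,0,-0.36]},
    {"offset":[0.7,-0.34,0],"dr":[0,0,-0.45]},
    {"offset":[0.84,-0.41,0],"dr":[0,0,-0.54]},
    {"offset":[0.98,-0.48,0],"dr":[0,0,-0.63]},
    {"offset":[1,-0.5,0],"dr":[0,0,-0.68]},
  ],
  gripper=0,
)

```text
time_s: 1.05
eef_pos: [0.4614, -0.3205, 0.2226]
ee_rot: [3.14, -0.001, 1.469]
force: [-0.2, -0.4, -0.1]
finger_gap: 0.0873
```

```bash
python3 -c "
from h import *
go(.548,-.2285,.13,1.571-.111)"
```

```text
t 1.05 p [ 0.4614 -0.3205  0.2226] yaw 1.469 off [0.334 0.256 0.309] dr [ 0.001 -0.001  0.006] F [-0.2 -0.4 -0.1] gap 0.0873
```

>>> jog_arm(
  targets=[
    {"offset":[0.17,0.13,0.15],"dr":[0,0,0.003]},
    {"offset":[0.334,0.256,0.309],"dr":[0.001,-0.001,0.006]},
    {"offset":[0.334,0.256,0.309],"dr":[0.001,-0.001,0.006]},
    {"offset":[0.334,0.256,0.309],"dr":[0.001,-0.001,0.006]},
    {"offset":[0.334,0.256,0.309],"dr":[0.001,-0.001,0.006]},
  ],
)

```text
time_s: 1.55
eef_pos: [0.5457, -0.2317, 0.1281]
ee_rot: [-3.137, 0.0, 1.453]
force: [-0.2, -0.2, -0.0]
finger_gap: 0.0865
```

Run:
```python
from h import *
s=ctrl.snapshot("top");s2=ctrl.snapshot("side")
a=cv2.resize(s["img"][140:290,260:460,::-1],None,fx=2,fy=2,interpolation=2); b=cv2.resize(s2["img"][120:270,250:450,::-1],None,fx=2,fy=2,interpolation=2)
cv2.imwrite("pics/a2.png",np.hstack([a,b]))
go(.548,-.2285,.02,1.571-.111)
```

```text
t 1.65 p [ 0.5462 -0.2342  0.1307] yaw 1.451 off [0.02  0.004 0.369] dr [-0.     0.002 -0.006] F [-0.2  0.5  0.7] gap 0.0869
```

View pics/a2.png

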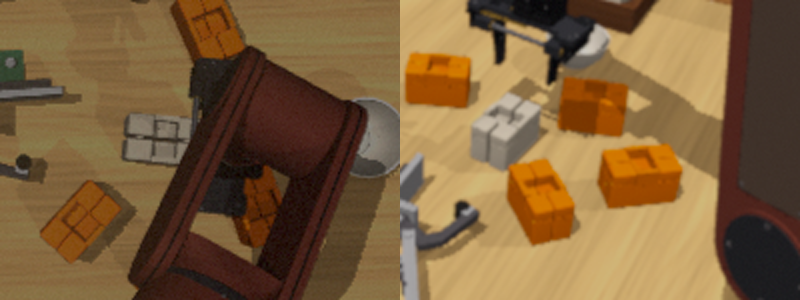

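>>> jog_arm(
  targets=[
    {"offset":[0.015,0.004,0.1],"dr":[0,0,-0.005]},
    {"offset":[0.015,0.004,0.2],"dr":[0,0,-0.005]},
    {"offset":[0.015,0.004,0.29],"dr":[0,0,-0.005]},
    {"offset":[0.015,0.004,0.36],"dr":[0,0,-0.005]},
    {"offset":[0.015,0.004,0.36],"dr":[0,0,-0.005]},
    {"offset":[0.015,0.004,0.36],"dr":[0,0,-0.005]},
  ],
)

```text
time_s: 2.25
eef_pos: [0.5478, -0.2307, 0.0233]
ee_rot: [-3.141, 0.002, 1.457]
force: [1.0, -0.4, -0.1]
finger_gap: 0.0871
```

Run:
```python
from h import *
s2=ctrl.snapshot("side")
cv2.imwrite("pics/a3.png",cv2.resize(s2["img"][100:270,250:450,::-1],None,fx=3.5,fy=3.5,interpolation=2))
go(.548,-.2285,.02,1.571-.111)
```

```text
t 2.3 p [ 0.5486 -0.2308  0.0241] yaw 1.457 off [ 0.008 -0.003  0.014] dr [ 0.001  0.002 -0.002] F [ 0.1 -0.3  0.3] gap 0.087
```

View pics/a3.png

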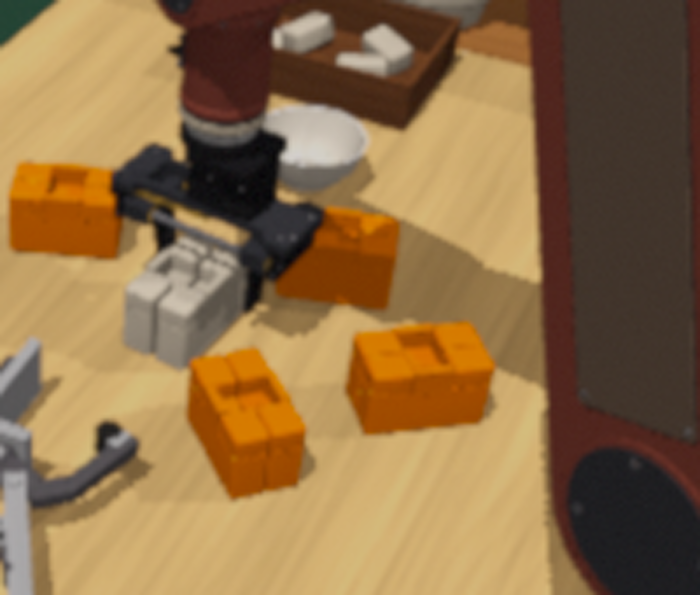

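>>> jog_arm(
  targets=[
    {"offset":[0,0,0],"dr":[0,0,0]},
    {"offset":[0,0,0],"dr":[0,0,0]},
    {"offset":[0,0,0],"dr":[0,0,0]},
    {"offset":[0,0,0],"dr":[0,0,0]},
    {"offset":[0,0,0],"dr":[0,0,0]},
    {"offset":[0,0,0],"dr":[0,0,0]},
  ],
  gripper=120,
  grip_force=15,
)

```text
time_s: 2.9
eef_pos: [0.5484, -0.2296, 0.0228]
ee_rot: [3.142, 0.002, 1.458]
force: [-0.4, -0.2, 5.3]
finger_gap: 0.0686
```

Run:
```python
from h import *
th,o=.0425,np.array([.5886,-.0003])
# grasp point: mould y=-0.038, grip centre at rect centre; stage A: mould centre at clamp y=-0.15; x rect=-0.008
for y in (-.15,-.022):
    w=c2w(th,o,(-.008,y-.038,0)); print(w); go(w[0],w[1],.0235,1.571+th)
```

```text
[ 0.58859482 -0.18847014  0.        ]
t 2.9 p [ 0.5484 -0.2296  0.0228] yaw 1.458 off [ 0.151  0.118 -0.003] dr [-0.     0.001 -0.099] F [-0.4 -0.2  5.3] gap 0.0686
[ 0.58315646 -0.06058572  0.        ]
t 2.9 p [ 0.5484 -0.2296  0.0228] yaw 1.458 off [ 0.573  0.052 -0.003] dr [-0.     0.001 -0.099] F [-0.4 -0.2  5.3] gap 0.0686
```

>>> jog_arm(
  targets=[
    {"offset":[0.03,0.02,0],"dr":[0,0,-0.015]},
    {"offset":[0.055,0.04,0],"dr":[0,0,-0.03]},
    {"offset":[0.08,0.06,0],"dr":[0,0,-0.05]},
    {"offset":[0.105,0.08,0],"dr":[0,0,-0.07]},
    {"offset":[0.13,0.1,0],"dr":[0,0,-0.085]},
    {"offset":[0.15,0.118,0],"dr":[0,0,-0.099]},
    {"offset":[0.15,0.118,0],"dr":[0,0,-0.099]},
    {"offset":[0.15,0.118,0],"dr":[0,0,-0.099]},
  ],
)

```text
time_s: 3.7
eef_pos: [0.5891, -0.189, 0.0228]
ee_rot: [3.141, 0.003, 1.614]
force: [1.9, -1.7, 5.0]
finger_gap: 0.0685
```

```bash
cat >> h.py <<'E'
TH=.0425;O=np.array([.5886,-.0003])
def gc(x,y,z,yaw=0):
    w=c2w(TH,O,(x,y,z)); go(w[0],w[1],z,np.pi/2+TH+yaw)
    p=ctrl.observe()["eef_pos"][:2]-O; c,s=np.cos(TH),np.sin(TH); print(" tcp in clamp",(np.array([c*p[0]+s*p[1],-s*p[0]+c*p[1]])*1000).round(1))
def pic(n):
    a=ctrl.snapshot("top")["img"][140:265,170:400,::-1];b=ctrl.snapshot("side")["img"][130:310,180:380,::-1]
    cv2.imwrite("pics/%s_t.png"%n,cv2.resize(a,None,fx=3.4,fy=3.4,interpolation=2))
    cv2.imwrite("pics/%s_s.png"%n,cv2.resize(b,None,fx=3.2,fy=3.2,interpolation=2))
E
python3 -c "
from h import *
pic('b1');gc(-.008,-.06,.0235)"
```

```text
t 3.8 p [ 0.5891 -0.189   0.0228] yaw 1.614 off [ 0.428 -0.001 -0.003] dr [0.    0.002 0.001] F [ 2.  -1.1  5.3] gap 0.0681
 tcp in clamp [  -7.5 -188.5]
```

View pics/b1_t.png

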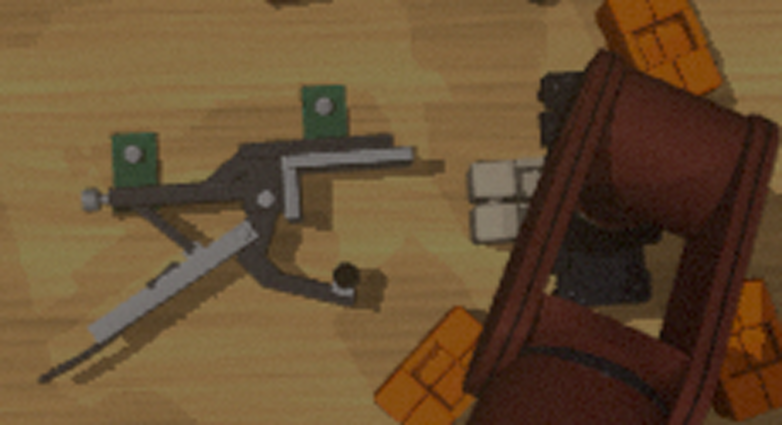

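View pics/b1_s.png

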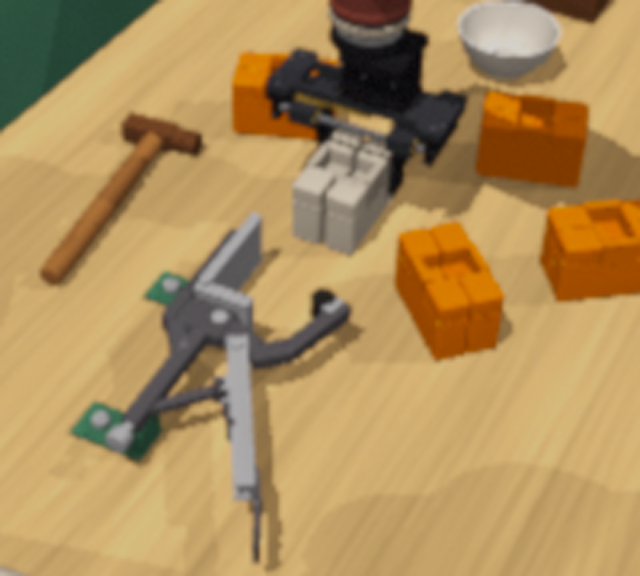

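Run:
```python
from h import *
s=ctrl.snapshot("top"); g=cv2.cvtColor(s["img"],cv2.COLOR_RGB2GRAY)
big=cv2.resize(g[175:235,275:340],None,fx=12,fy=12,interpolation=cv2.INTER_CUBIC);cv2.imwrite("pics/b2.png",big[:600])
def cl(u,v,z):
    w=ray(s,u,v,z)[:2]-O;c,sn=np.cos(TH),np.sin(TH);return ((c*w[0]+sn*w[1])*1000,(-sn*w[0]+c*w[1])*1000)
for u in (311,314,317): print(u,g[182:220,u])
for u in (275,280,285): print(u,g[180:194,u])
for v in (194,195,207): print(v,g[v,300:316])
print(cl(312,187,.07),cl(285,186,.064))
```

```text
311 [109 110 111 111 105  84 121 126 124 126 129 125 124 127 123 110  51  51
  87 128 123 126 125 129 126 126 128 126  99  63 119 118 116 118 116 120
 115 111]
314 [105 107 109 112 108  94 124 125 124 123 123 125 125 126 123 109  79 105
 108 125 123 126 123 124 124 125 128 123  94  56  84 118 118 114 118 118
 118 111]
317 [107 106 108 111 108 101 125 123 125 125 125 123 126 123 123 104  69  67
 115 122 121 123 123 121 119 122 121 112  64  63  81  84 117 119 119 115
 109 106]
275 [ 55  49  50  58  91 113 114 110  41  50  67  75  85 114]
280 [ 50  52  49  59 111 111 111  94  51  51  72  78  84 112]
285 [ 67  61  67  69 111 113 115  53  51  63  69  82 118 116]
194 [106 107 104 108 103 103  99  77  72 109 125 124 128 126 125 127]
195 [109 106 108 105 107 101  98  71  64  96 123 127 127 125 126 127]
207 [110 113 111 115 114 111 106  99  74  73 116 126 126 125 125 124]
(np.float64(26.12705073880889), np.float64(-106.1905769062579)) (np.float64(34.85057784049854), np.float64(-28.157706786200915))
```

View pics/b2.png

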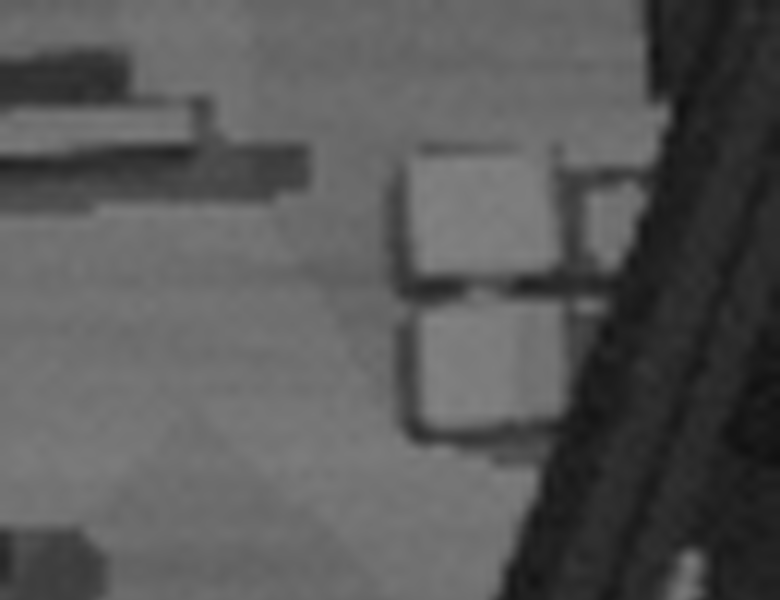

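>>> jog_arm(
  targets=[
    {"offset":[0.03,0,0],"dr":[0,0,0]},
    {"offset":[0.06,0,0],"dr":[0,0,0]},
    {"offset":[0.09,0,0],"dr":[0,0,0]},
    {"offset":[0.12,0,0],"dr":[0,0,0]},
    {"offset":[0.15,0,0],"dr":[0,0,0]},
    {"offset":[0.18,0,0],"dr":[0,0,0]},
    {"offset":[0.21,0,0],"dr":[0,0,0]},
    {"offset":[0.24,0,0],"dr":[0,0,0]},
  ],
)

```text
time_s: 4.65
eef_pos: [0.5857, -0.1181, 0.0228]
ee_rot: [3.141, 0.004, 1.614]
force: [0.6, -6.6, 5.6]
finger_gap: 0.0683
```

```bash
python3 -c "
from h import *
pic('b3');gc(-.008,-.062,.0235)"
```

```text
t 4.75 p [ 0.5856 -0.1166  0.0228] yaw 1.614 off [ 0.18  -0.    -0.003] dr [0.    0.002 0.001] F [ 0.3 -0.5  7.5] gap 0.0689
 tcp in clamp [  -7.9 -116.1]
```

View pics/b3_t.png

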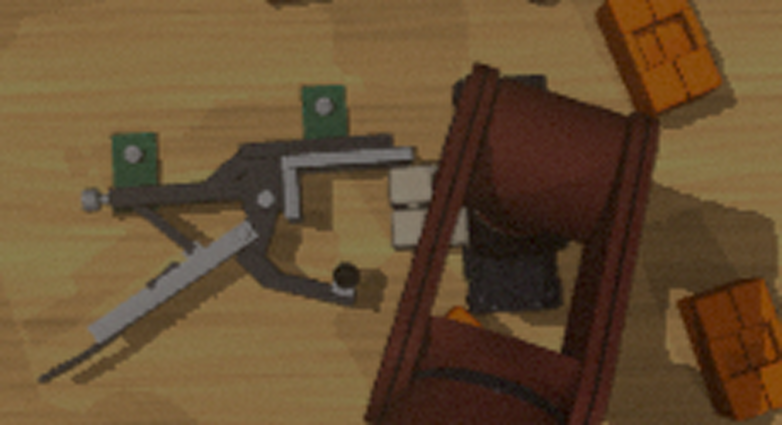

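View pics/b3_s.png

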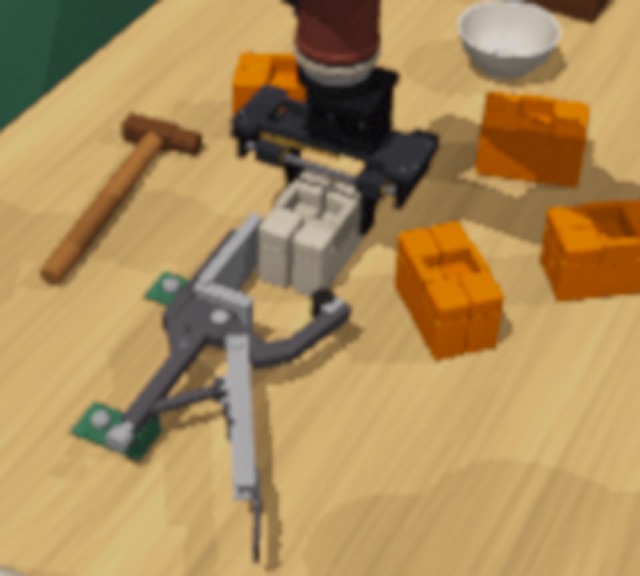

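>>> jog_arm(
  targets=[
    {"offset":[0.025,0,0],"dr":[0,0,0]},
    {"offset":[0.05,0,0],"dr":[0,0,0]},
    {"offset":[0.075,0,0],"dr":[0,0,0]},
    {"offset":[0.1,0,0],"dr":[0,0,0]},
    {"offset":[0.125,0,0],"dr":[0,0,0]},
    {"offset":[0.15,0,0],"dr":[0,0,0]},
    {"offset":[0.175,0,0],"dr":[0,0,0]},
    {"offset":[0.175,0,0],"dr":[0,0,0]},
  ],
)

```text
time_s: 5.55
eef_pos: [0.5835, -0.0645, 0.0228]
ee_rot: [3.141, 0.003, 1.614]
force: [-0.0, -2.0, 7.9]
finger_gap: 0.0684
```

```bash
python3 -c "
from h import *
pic('b4');gc(-.008,-.062,.0235)"
```

```text
t 5.65 p [ 0.5835 -0.0645  0.0228] yaw 1.614 off [ 0.006 -0.001 -0.002] dr [0.    0.002 0.   ] F [ 0.  -0.2  6.8] gap 0.0686
 tcp in clamp [ -7.8 -63.9]
```

View pics/b4_t.png

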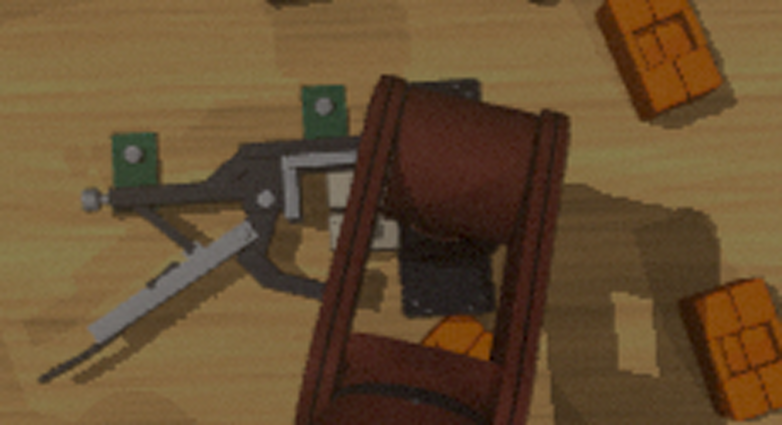

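View pics/b4_s.png

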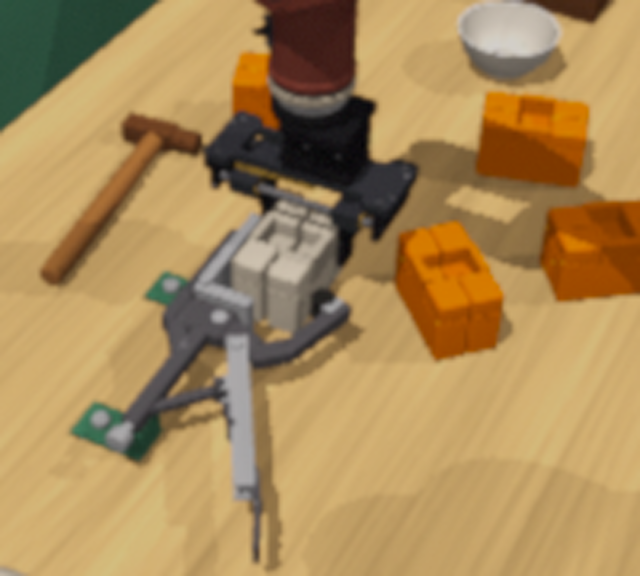

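>>> jog_arm(
  targets=[
    {"offset":[0,0,0],"dr":[0,0,0]},
    {"offset":[0,0,0],"dr":[0,0,0]},
    {"offset":[0,0,0],"dr":[0,0,0]},
    {"offset":[0,0,0],"dr":[0,0,0]},
  ],
  gripper=0,
)

```text
time_s: 6.05
eef_pos: [0.5819, -0.0638, 0.021]
ee_rot: [-3.139, 0.001, 1.614]
force: [0.5, 0.5, -0.6]
finger_gap: 0.0856
```

>>> jog_arm(
  targets=[
    {"offset":[-0.04,0,0],"dr":[0,0,0]},
    {"offset":[-0.08,0,0],"dr":[0,0,0]},
    {"offset":[-0.12,0,0],"dr":[0,0,0]},
    {"offset":[-0.16,0,0],"dr":[0,0,0]},
    {"offset":[-0.16,0,0],"dr":[0,0,0]},
  ],
)

```text
time_s: 6.55
eef_pos: [0.5848, -0.1143, 0.0218]
ee_rot: [-3.14, 0.002, 1.612]
force: [-0.0, 0.1, 1.3]
finger_gap: 0.087
```

>>> jog_arm(
  targets=[
    {"offset":[0,0,0],"dr":[0,0,0]},
    {"offset":[0,0,0],"dr":[0,0,0]},
    {"offset":[0,0,0],"dr":[0,0,0]},
    {"offset":[0,0,0],"dr":[0,0,0]},
    {"offset":[0,0,0],"dr":[0,0,0]},
  ],
  gripper=165,
)

```text
time_s: 7.05
eef_pos: [0.5845, -0.1116, 0.0216]
ee_rot: [-3.14, 0.001, 1.614]
force: [0.3, -0.9, 0.7]
finger_gap: 0.0552
```

```bash
python3 -c "
from h import *
pic('b5');gc(-.008,-.09,.0235)"
```

```text
t 7.15 p [ 0.5846 -0.1118  0.0216] yaw 1.614 off [ 0.071  0.003 -0.006] dr [-0.001  0.001  0.001] F [0.7 0.2 0.5] gap 0.0468
 tcp in clamp [  -8.8 -111.2]
```

View pics/b5_t.png

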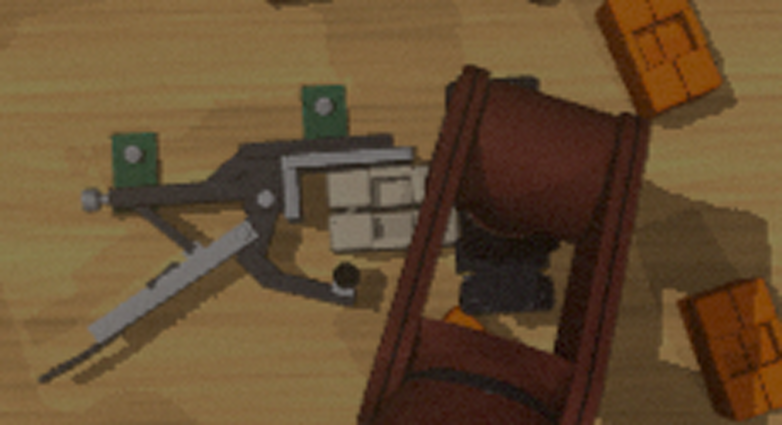

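View pics/b5_s.png

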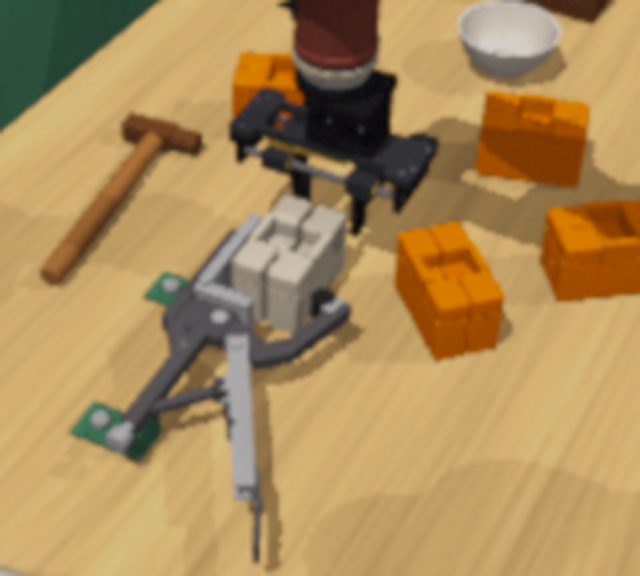

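>>> jog_arm(
  targets=[
    {"offset":[0.0,0,0],"dr":[0,0,0]},
    {"offset":[0.0,0,0],"dr":[0,0,0]},
    {"offset":[0.03,0,0],"dr":[0,0,0]},
    {"offset":[0.055,0,0],"dr":[0,0,0]},
    {"offset":[0.08,0,0],"dr":[0,0,0]},
    {"offset":[0.1,0,0],"dr":[0,0,0]},
    {"offset":[0.12,0,0],"dr":[0,0,0]},
    {"offset":[0.135,0,0],"dr":[0,0,0]},
  ],
)

```text
time_s: 7.95
eef_pos: [0.5828, -0.0712, 0.0216]
ee_rot: [-3.14, 0.002, 1.614]
force: [-0.4, -3.7, -0.6]
finger_gap: 0.0305
```

```bash
python3 -c "
from h import *
pic('b6');gc(-.008,-.065,.0235)"
```

```text
t 8.05 p [ 0.5827 -0.0706  0.0216] yaw 1.614 off [ 0.017  0.003 -0.006] dr [-0.001  0.     0.001] F [-1.   0.1 -0.2] gap 0.0307
 tcp in clamp [ -8.8 -70. ]
```

View pics/b6_t.png

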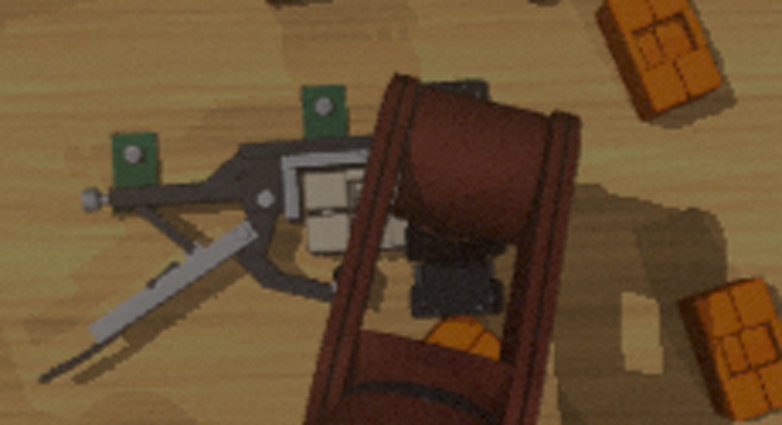

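View pics/b6_s.png

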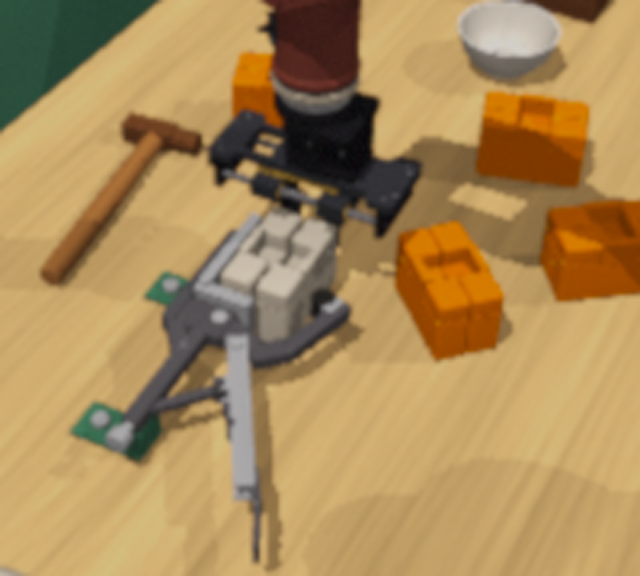

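>>> jog_arm(
  targets=[
    {"offset":[0.005,0,0],"dr":[0,0,0]},
    {"offset":[0.01,0,0],"dr":[0,0,0]},
    {"offset":[0.015,0,0],"dr":[0,0,0]},
    {"offset":[0.018,0,0],"dr":[0,0,0]},
  ],
)

```text
time_s: 8.45
eef_pos: [0.5826, -0.0663, 0.0216]
ee_rot: [-3.14, 0.001, 1.614]
force: [0.2, -3.4, -1.1]
finger_gap: 0.0309
```

>>> jog_arm(
  targets=[
    {"offset":[0.003,0,0],"dr":[0,0,0]},
    {"offset":[0.006,0,0],"dr":[0,0,0]},
  ],
)

```text
time_s: 8.65
eef_pos: [0.5826, -0.0661, 0.0216]
ee_rot: [-3.14, 0.004, 1.614]
force: [-0.6, -13.1, -0.9]
finger_gap: 0.0309
```

>>> jog_arm(
  targets=[
    {"offset":[0.003,0,0],"dr":[0,0,0]},
  ],
)

```text
time_s: 8.75
eef_pos: [0.5827, -0.0661, 0.0217]
ee_rot: [-3.14, 0.005, 1.614]
force: [-0.1, -16.8, -1.4]
finger_gap: 0.0312
```

>>> jog_arm(
  targets=[
    {"offset":[-0.03,0,0],"dr":[0,0,0]},
    {"offset":[-0.1,0,0],"dr":[0,0,0]},
    {"offset":[-0.2,0,-0.1],"dr":[0,0,0]},
    {"offset":[-0.25,0,-0.26],"dr":[0,0,0]},
    {"offset":[-0.35,0,-0.4],"dr":[0,0,0]},
    {"offset":[-0.35,0,-0.4],"dr":[0,0,0]},
  ],
  gripper=255,
)

```text
time_s: 9.35
eef_pos: [0.5915, -0.1723, 0.1494]
ee_rot: [3.132, 0.007, 1.612]
force: [1.4, 0.0, 1.4]
finger_gap: 0.001
```

```bash
python3 -c "
from h import *
pic('b7');gc(-.15,.2,.13)"
```

```text
t 9.45 p [ 0.5881 -0.1688  0.1433] yaw 1.613 off [ 1.227 -0.475  0.042] dr [ 0.001  0.001 -0.   ] F [-0.2  0.1 -1.2] gap 0.0003
 tcp in clamp [  -7.6 -168.3]
```

View pics/b7_t.png

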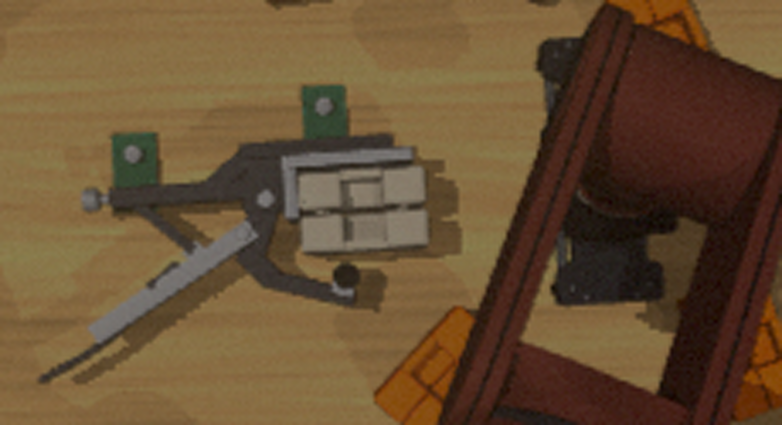

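View pics/b7_s.png

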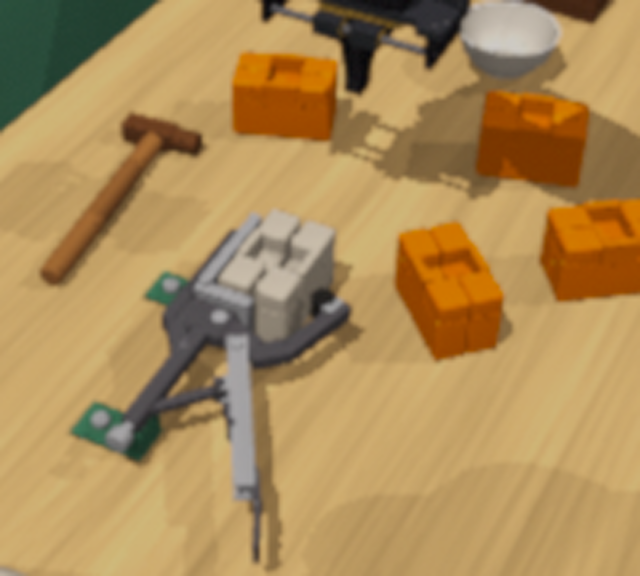

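>>> jog_arm(
  targets=[
    {"offset":[0.15,-0.06,0],"dr":[0,0,0]},
    {"offset":[0.3,-0.12,0],"dr":[0,0,0]},
    {"offset":[0.45,-0.18,0],"dr":[0,0,0]},
    {"offset":[0.6,-0.24,0],"dr":[0,0,0]},
    {"offset":[0.75,-0.3,0],"dr":[0,0,0]},
    {"offset":[0.9,-0.36,0],"dr":[0,0,0]},
    {"offset":[1.0,-0.42,0],"dr":[0,0,0]},
    {"offset":[1.0,-0.42,0],"dr":[0,0,0]},
  ],
)

```text
time_s: 10.25
eef_pos: [0.4437, 0.13, 0.1389]
ee_rot: [-3.134, -0.0, 1.619]
force: [0.4, -1.1, 0.1]
finger_gap: 0.0004
```

```bash
python3 -c "
from h import *
gc(-.135,.214,.12)"
```

```text
t 10.25 p [0.4437 0.13   0.1389] yaw 1.619 off [0.259 0.016 0.063] dr [-0.005 -0.     0.004] F [ 0.4 -1.1  0.1] gap 0.0004
 tcp in clamp [-139.2  136.3]
```

>>> jog_arm(
  targets=[
    {"offset":[0.13,0.005,0.03],"dr":[0,0,0]},
    {"offset":[0.25,0.01,0.06],"dr":[0,0,0]},
    {"offset":[0.25,0.01,0.06],"dr":[0,0,0]},
    {"offset":[0.25,0.01,0.06],"dr":[0,0,0]},
  ],
)

```text
time_s: 10.65
eef_pos: [0.4466, 0.2013, 0.1215]
ee_rot: [-3.136, 0.002, 1.616]
force: [0.4, 0.1, -1.1]
finger_gap: 0.0003
```

```bash
python3 -c "
from h import *
pic('c1');gc(-.135,.214,.026)"
```

```text
t 10.75 p [0.4475 0.2004 0.1225] yaw 1.614 off [ 0.025 -0.007  0.322] dr [-0.002  0.001  0.   ] F [-1.  -0.1 -0.1] gap 0.0006
 tcp in clamp [-132.4  206.5]
```

View pics/c1_t.png

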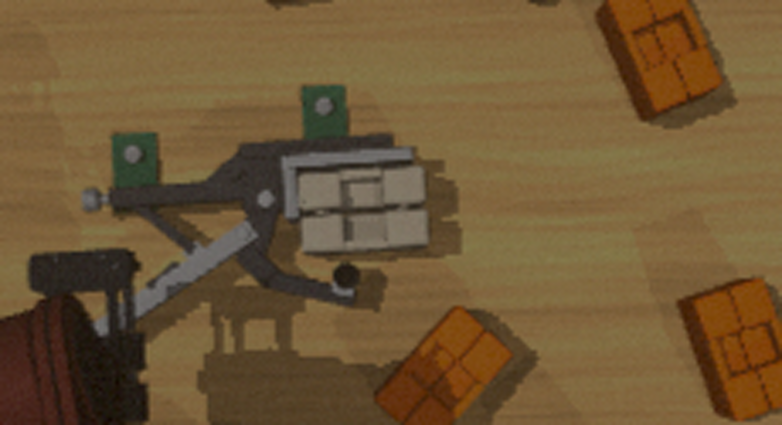

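View pics/c1_s.png

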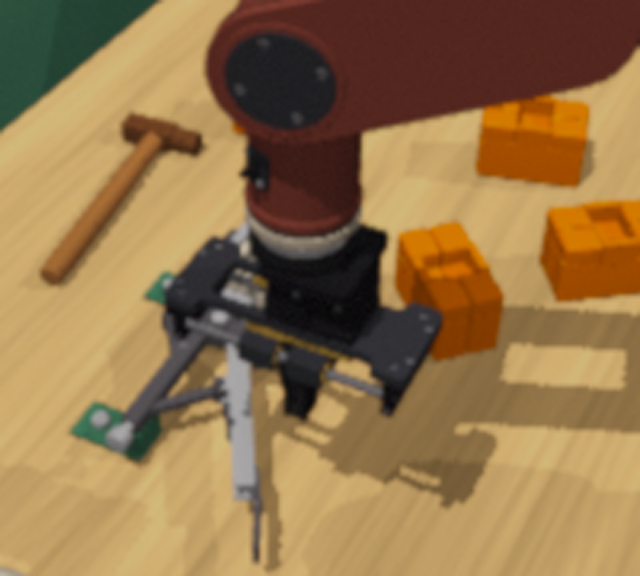

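>>> jog_arm(
  targets=[
    {"offset":[0.02,-0.01,0.1],"dr":[0,0,0]},
    {"offset":[0.02,-0.01,0.2],"dr":[0,0,0]},
    {"offset":[0.02,-0.01,0.28],"dr":[0,0,0]},
    {"offset":[0.02,-0.01,0.32],"dr":[0,0,0]},
    {"offset":[0.02,-0.01,0.32],"dr":[0,0,0]},
  ],
)

```text
time_s: 11.25
eef_pos: [0.4434, 0.2056, 0.0258]
ee_rot: [-3.136, 0.002, 1.613]
force: [-0.6, -0.6, 0.7]
finger_gap: 0.0007
```

```bash
python3 -c "
from h import *
pic('c2');gc(-.05,.214,.026)"
```

```text
t 11.35 p [0.4455 0.2066 0.0282] yaw 1.613 off [0.004 0.281 0.007] dr [-0.001  0.001 -0.   ] F [1.4 0.6 0.9] gap 0.0003
 tcp in clamp [-134.2  212.8]
```

View pics/c2_s.png

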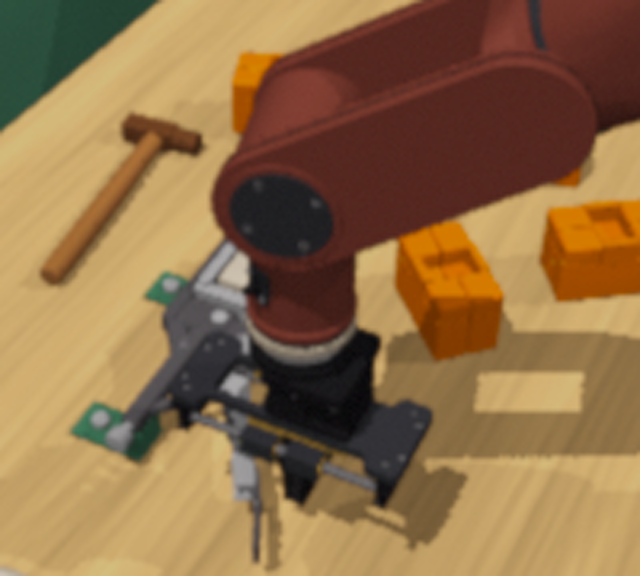

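>>> jog_arm(
  targets=[
    {"offset":[0,0.03,0],"dr":[0,0,0]},
    {"offset":[0,0.055,0],"dr":[0,0,0]},
    {"offset":[0,0.08,0],"dr":[0,0,0]},
    {"offset":[0,0.1,0],"dr":[0,0,0]},
    {"offset":[0,0.12,0],"dr":[0,0,0]},
    {"offset":[0,0.14,0],"dr":[0,0,0]},
  ],
)

```text
time_s: 11.95
eef_pos: [0.4861, 0.2087, 0.0268]
ee_rot: [-3.138, 0.001, 1.614]
force: [-3.9, 0.2, 0.8]
finger_gap: 0.0007
```

```bash
python3 -c "
from h import *
pic('c3');gc(-.05,.214,.026)"
```

```text
t 12.05 p [0.4871 0.2086 0.027 ] yaw 1.614 off [0.003 0.142 0.003] dr [-0.001  0.001  0.   ] F [-2.7 -0.5 -0. ] gap 0.0002
 tcp in clamp [-92.5 213. ]
```

View pics/c3_s.png

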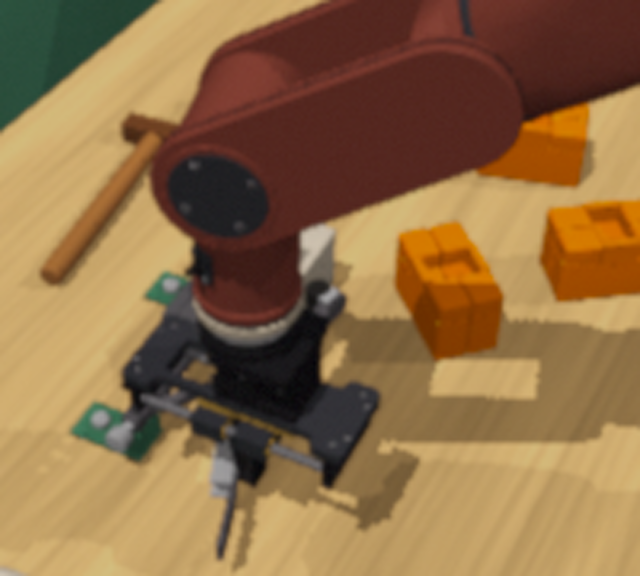

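View pics/c3_t.png

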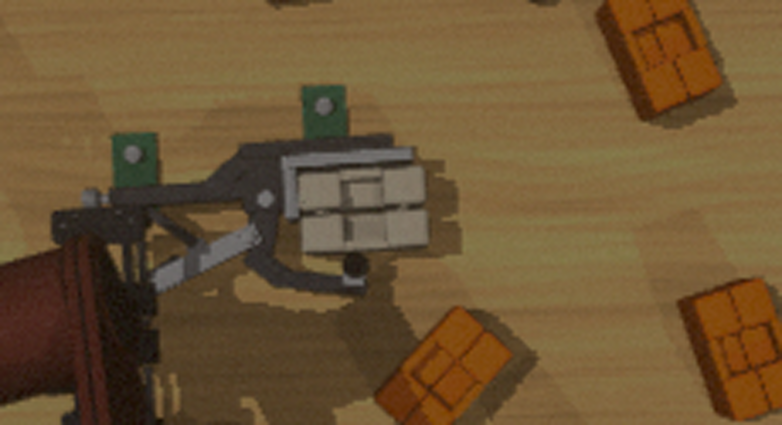

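>>> jog_arm(
  targets=[
    {"offset":[0,0.02,0],"dr":[0,0,0]},
    {"offset":[0,0.04,0],"dr":[0,0,0]},
    {"offset":[0,0.06,0],"dr":[0,0,0]},
    {"offset":[0,0.075,0],"dr":[0,0,0]},
    {"offset":[0,0.09,0],"dr":[0,0,0]},
  ],
)

```text
time_s: 12.55
eef_pos: [0.51, 0.2109, 0.0263]
ee_rot: [-3.132, 0.0, 1.614]
force: [-13.6, 6.2, 6.3]
finger_gap: 0.0005
```

>>> jog_arm(
  targets=[
    {"offset":[0,0.01,0],"dr":[0,0,0]},
    {"offset":[0,0.02,0],"dr":[0,0,0]},
  ],
)

```text
time_s: 12.75
eef_pos: [0.5166, 0.2112, 0.0262]
ee_rot: [-3.134, 0.0, 1.614]
force: [-10.8, 4.9, 2.0]
finger_gap: 0.0003
```

```bash
python3 -c "
from h import *
pic('c4');gc(-.05,.214,.026)"
```

```text
t 12.85 p [0.5172 0.2111 0.0263] yaw 1.614 off [-0.001  0.041  0.001] dr [-0.004  0.     0.001] F [-9.5  4.7  1.9] gap 0.0003
 tcp in clamp [-62.3 214.2]
```

View pics/c4_t.png

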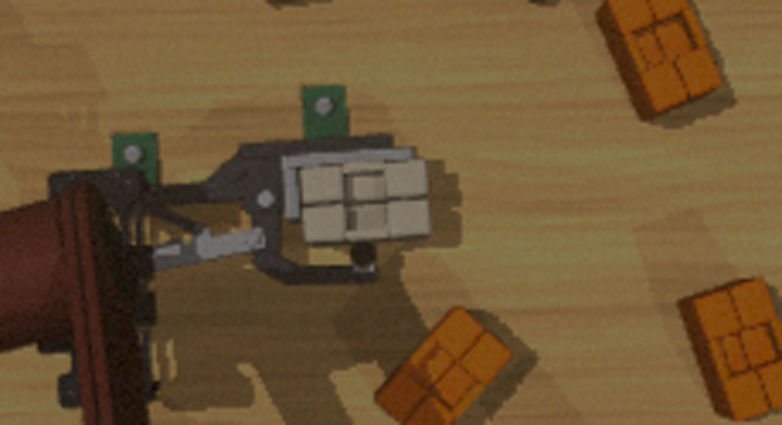

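>>> jog_arm(
  targets=[
    {"offset":[0,0.01,0],"dr":[0,0,0]},
    {"offset":[0,0.02,0],"dr":[0,0,0]},
    {"offset":[0,0.03,0],"dr":[0,0,0]},
  ],
)

```text
time_s: 13.15
eef_pos: [0.5273, 0.2112, 0.0266]
ee_rot: [-3.137, 0.001, 1.614]
force: [-5.1, 2.0, -0.2]
finger_gap: 0.0006
```

>>> jog_arm(
  targets=[
    {"offset":[0,0.01,0],"dr":[0,0,0]},
    {"offset":[0,0.02,0],"dr":[0,0,0]},
  ],
)

```text
time_s: 13.35
eef_pos: [0.5351, 0.2109, 0.0273]
ee_rot: [-3.141, 0.001, 1.614]
force: [-1.6, 0.4, 0.2]
finger_gap: 0.0004
```

>>> jog_arm(
  targets=[
    {"offset":[0,0.01,0],"dr":[0,0,0]},
    {"offset":[0,0.015,0],"dr":[0,0,0]},
  ],
)

```text
time_s: 13.55
eef_pos: [0.5406, 0.2109, 0.0279]
ee_rot: [3.141, 0.001, 1.614]
force: [0.4, 0.5, -0.1]
finger_gap: 0.0003
```

```bash
python3 -c "
from h import *
pic('c5');gc(-.035,.214,.026)"
```

```text
t 13.65 p [0.5401 0.2108 0.0277] yaw 1.614 off [0.003 0.015 0.006] dr [-0.     0.001  0.   ] F [ 0.1 -0.1 -0.3] gap 0.0006
 tcp in clamp [-39.4 213. ]
```

View pics/c5_t.png

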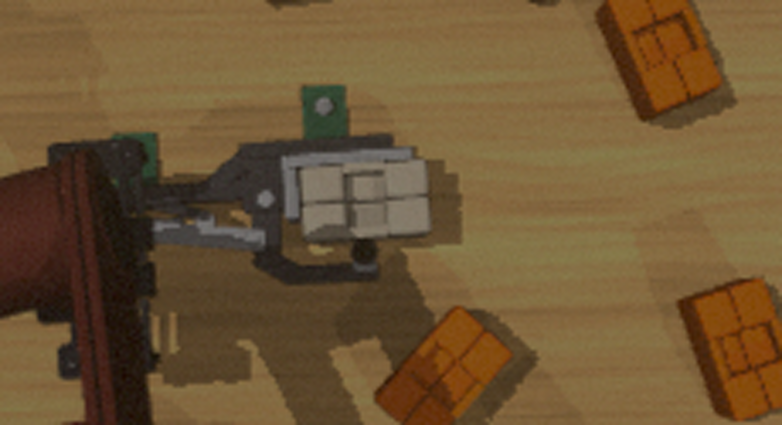

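>>> jog_arm(
  targets=[
    {"offset":[0,-0.1,0],"dr":[0,0,0]},
    {"offset":[0,-0.2,0],"dr":[0,0,0]},
    {"offset":[0,-0.2,-0.15],"dr":[0,0,0]},
    {"offset":[0,-0.2,-0.3],"dr":[0,0,0]},
    {"offset":[0,-0.35,-0.3],"dr":[0,0,0]},
    {"offset":[0,-0.5,-0.3],"dr":[0,0,0]},
    {"offset":[0,-0.5,-0.3],"dr":[0,0,0]},
  ],
)

```text
time_s: 14.35
eef_pos: [0.3833, 0.2037, 0.1157]
ee_rot: [-3.134, 0.002, 1.615]
force: [0.8, 0.6, -0.7]
finger_gap: 0.0005
```

```bash
python3 -c "
from h import *
pic('c6');gc(0.022,.29,.12)"
```

```text
t 14.45 p [0.3891 0.2047 0.1178] yaw 1.615 off [ 0.255  0.709 -0.008] dr [-0.     0.001  0.001] F [0.2 0.1 0.2] gap 0.0005
 tcp in clamp [-190.6  213.2]
```

View pics/c6_t.png

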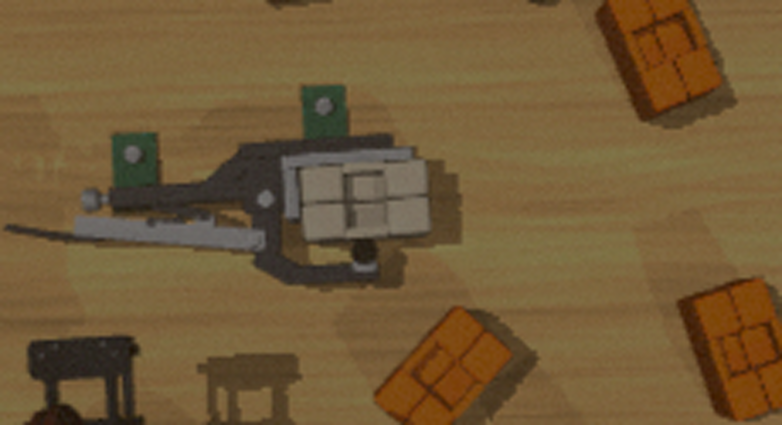

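View pics/c6_s.png

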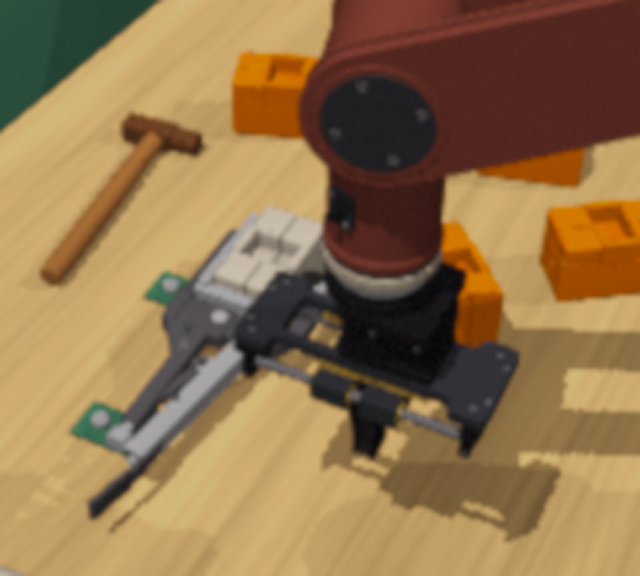

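Run:
```python
from h import *
s=ctrl.snapshot("top")
def cl(u,v,z):
    w=ray(s,170+u/3.4-.35,140+v/3.4-.35,z)[:2]-O;c,sn=np.cos(TH),np.sin(TH);return ((c*w[0]+sn*w[1])*1000).round(1),((-sn*w[0]+c*w[1])*1000).round(1)
for n,u,v in (("tip",5,227),("mid",35,232),("hend",75,227),("hfront",263,240)): print(n,cl(u,v,.052))
cv2.imwrite("pics/c7.png",cv2.resize(s["img"][180:230,150:260,::-1],None,fx=7,fy=7,interpolation=2))
```

```text
tip (np.float64(-2.3), np.float64(311.3))
mid (np.float64(-8.4), np.float64(285.5))
hend (np.float64(-6.3), np.float64(250.5))
hfront (np.float64(-28.1), np.float64(88.1))
```

View pics/c7.png

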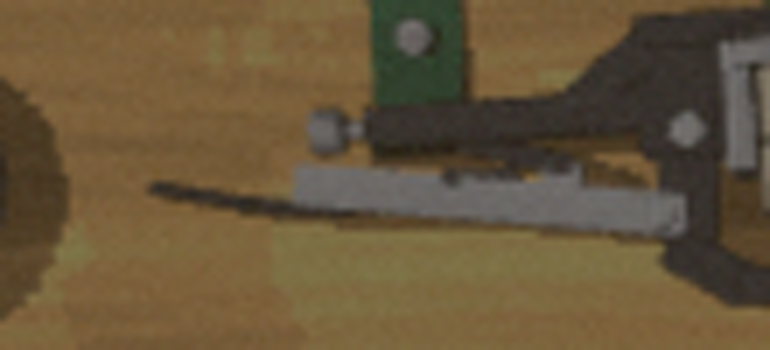

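>>> jog_arm(
  targets=[
    {"offset":[0.06,0.15,0],"dr":[0,0,0]},
    {"offset":[0.12,0.3,0],"dr":[0,0,0]},
    {"offset":[0.17,0.44,0],"dr":[0,0,0]},
    {"offset":[0.22,0.58,0],"dr":[0,0,0]},
    {"offset":[0.267,0.73,0],"dr":[0,0,0]},
    {"offset":[0.267,0.73,0],"dr":[0,0,0]},
    {"offset":[0.267,0.73,0],"dr":[0,0,0]},
  ],
)

```text
time_s: 15.2
eef_pos: [0.6059, 0.2938, 0.1149]
ee_rot: [-3.138, 0.002, 1.613]
force: [-0.3, 0.1, -0.0]
finger_gap: 0.0002
```

```bash
python3 -c "
from h import *
gc(.028,.293,.026)"
```

```text
t 15.2 p [0.6059 0.2938 0.1149] yaw 1.613 off [ 0.    -0.005  0.296] dr [-0.002  0.001 -0.   ] F [-0.3  0.1 -0. ] gap 0.0002
 tcp in clamp [ 29.7 293.1]
```

>>> jog_arm(
  targets=[
    {"offset":[0,0,0.1],"dr":[0,0,0]},
    {"offset":[0,0,0.2],"dr":[0,0,0]},
    {"offset":[0,0,0.26],"dr":[0,0,0]},
    {"offset":[0,0,0.29],"dr":[0,0,0]},
    {"offset":[0,0,0.29],"dr":[0,0,0]},
  ],
)

```text
time_s: 15.7
eef_pos: [0.6036, 0.2935, 0.0291]
ee_rot: [-3.138, 0.002, 1.614]
force: [-0.3, -0.4, -0.2]
finger_gap: 0.0007
```

```bash
python3 -c "
from h import *
pic('d1');gc(.0,.293,.026)"
```

```text
t 15.8 p [0.6054 0.2942 0.0315] yaw 1.614 off [-0.002 -0.098  0.018] dr [0. 0. 0.] F [ 0.3 -0.1  0.5] gap 0.0007
 tcp in clamp [ 29.3 293.5]
```

View pics/d1_s.png

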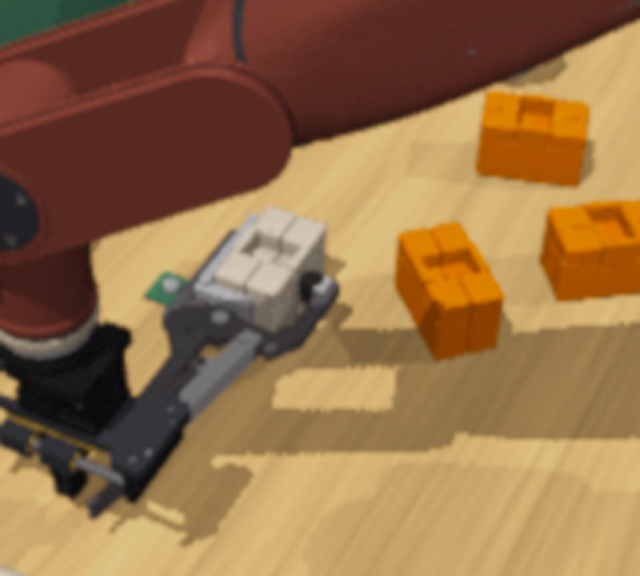

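>>> jog_arm(
  targets=[
    {"offset":[0,-0.02,0.015],"dr":[0,0,0]},
    {"offset":[0,-0.04,0.015],"dr":[0,0,0]},
    {"offset":[0,-0.055,0.015],"dr":[0,0,0]},
    {"offset":[0,-0.07,0.015],"dr":[0,0,0]},
    {"offset":[0,-0.08,0.015],"dr":[0,0,0]},
    {"offset":[0,-0.09,0.015],"dr":[0,0,0]},
  ],
)

```text
time_s: 16.4
eef_pos: [0.5779, 0.293, 0.0261]
ee_rot: [-3.141, 0.001, 1.614]
force: [1.9, -0.9, -0.5]
finger_gap: 0.0002
```

>>> jog_arm(
  targets=[
    {"offset":[0,-0.01,0],"dr":[0,0,0]},
    {"offset":[0,-0.02,0],"dr":[0,0,0]},
    {"offset":[0,-0.03,0],"dr":[0,0,0]},
  ],
)

```text
time_s: 16.7
eef_pos: [0.5687, 0.2926, 0.0259]
ee_rot: [-3.14, 0.001, 1.614]
force: [1.0, 1.5, 0.8]
finger_gap: 0.0008
```

>>> jog_arm(
  targets=[
    {"offset":[0,-0.01,0],"dr":[0,0,0]},
    {"offset":[0,-0.02,0],"dr":[0,0,0]},
    {"offset":[0,-0.03,0],"dr":[0,0,0]},
  ],
)

```text
time_s: 17.0
eef_pos: [0.5594, 0.2919, 0.0257]
ee_rot: [-3.14, 0.001, 1.614]
force: [2.0, -0.4, 1.7]
finger_gap: 0.0004
```

>>> jog_arm(
  targets=[
    {"offset":[0,-0.01,0],"dr":[0,0,0]},
    {"offset":[0,-0.02,0],"dr":[0,0,0]},
    {"offset":[0,-0.03,0],"dr":[0,0,0]},
  ],
)

```text
time_s: 17.3
eef_pos: [0.5502, 0.2913, 0.0254]
ee_rot: [-3.139, 0.002, 1.614]
force: [1.6, 0.2, 0.7]
finger_gap: 0.0006
```

```bash
python3 -c "
from h import *
pic('d2');gc(.0,.293,.026)"
```

```text
t 17.4 p [0.5499 0.2914 0.0253] yaw 1.614 off [-0.     0.088 -0.003] dr [-0.002  0.001  0.   ] F [1.9 0.1 0.7] gap 0.0004
 tcp in clamp [-26.3 293.1]
```

View pics/d2_t.png

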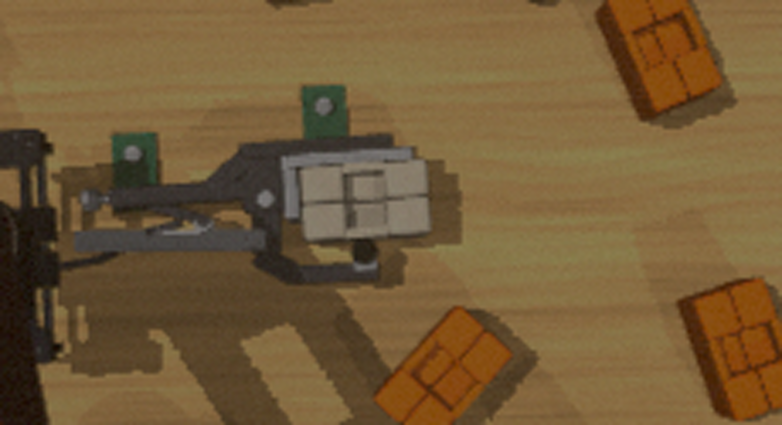

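View pics/d2_s.png

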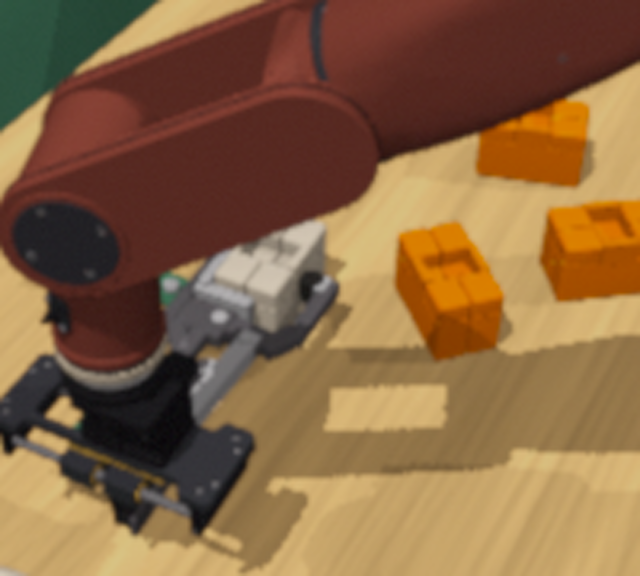

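>>> jog_arm(
  targets=[
    {"offset":[0,-0.01,0],"dr":[0,0,0]},
    {"offset":[0,-0.02,0],"dr":[0,0,0]},
    {"offset":[0,-0.03,0],"dr":[0,0,0]},
    {"offset":[0,-0.04,0],"dr":[0,0,0]},
  ],
)

```text
time_s: 17.8
eef_pos: [0.5379, 0.2911, 0.0254]
ee_rot: [-3.139, 0.001, 1.614]
force: [1.4, -0.6, -0.5]
finger_gap: 0.0006
```

```bash
python3 -c "
from h import *
pic('d3');gc(.0,.293,.026)"
```

```text
t 17.9 p [0.5376 0.2911 0.0253] yaw 1.614 off [-0.001  0.128 -0.003] dr [-0.002  0.001  0.001] F [0.1 0.3 0.2] gap 0.0004
 tcp in clamp [-38.5 293.3]
```

View pics/d3_t.png

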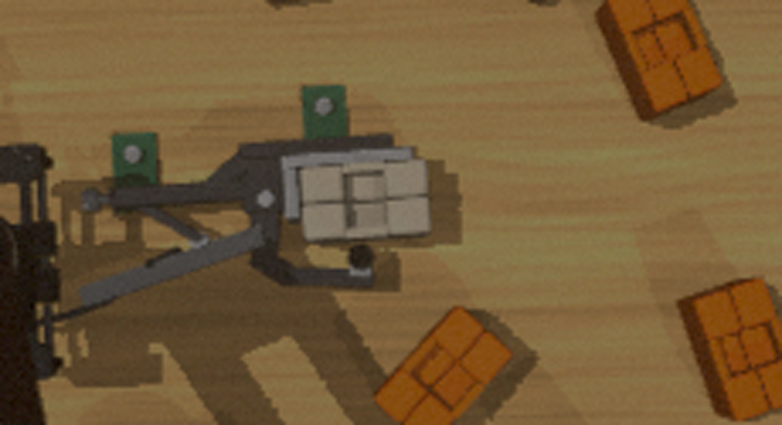

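>>> jog_arm(
  targets=[
    {"offset":[0.03,0.05,0],"dr":[0,0,0]},
    {"offset":[0.06,0.08,-0.1],"dr":[0,0,0]},
    {"offset":[0.06,0.08,-0.25],"dr":[0,0,0]},
    {"offset":[0.06,0.08,-0.4],"dr":[0,0,0]},
    {"offset":[0.2,0.08,-0.5],"dr":[0,0,0]},
    {"offset":[0.3,0.08,-0.5],"dr":[0,0,0]},
    {"offset":[0.3,0.08,-0.5],"dr":[0,0,0]},
    {"offset":[0.3,0.08,-0.5],"dr":[0,0,0]},
  ],
)

```text
time_s: 18.7
eef_pos: [0.5583, 0.3826, 0.1749]
ee_rot: [-3.139, 0.002, 1.615]
force: [0.1, -0.2, -0.2]
finger_gap: 0.0004
```

```bash
python3 -c "
from h import *
pic('d4');gc(.0,.293,.026)
s=ctrl.snapshot('top');cv2.imwrite('pics/full.png',s['img'][:,:,::-1])"
```

```text
t 18.8 p [0.5584 0.3812 0.1742] yaw 1.614 off [-0.297  0.048  0.495] dr [-0.002  0.002  0.   ] F [ 0.3  0.  -0. ] gap 0.0007
 tcp in clamp [-13.9 382.5]
```

View pics/d4_t.png

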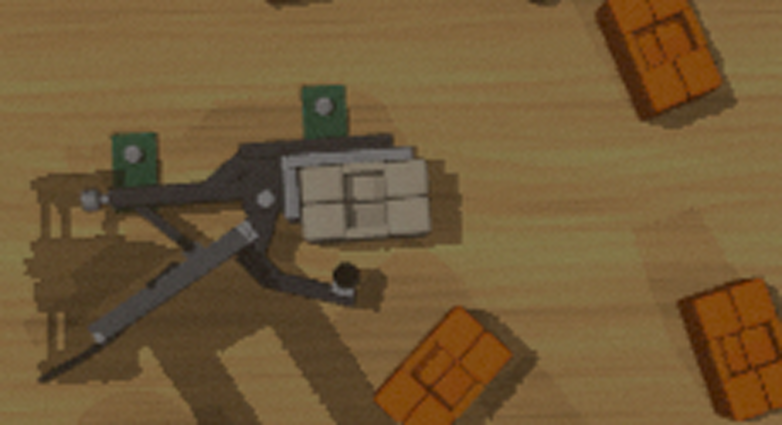

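View pics/d4_s.png

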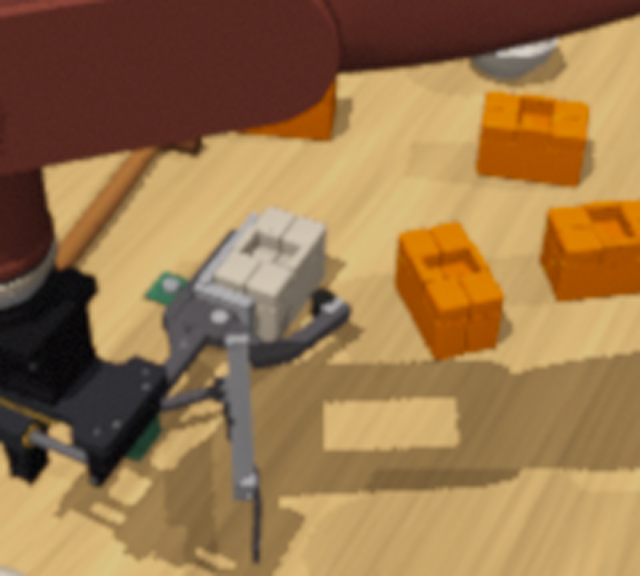

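View pics/full.png

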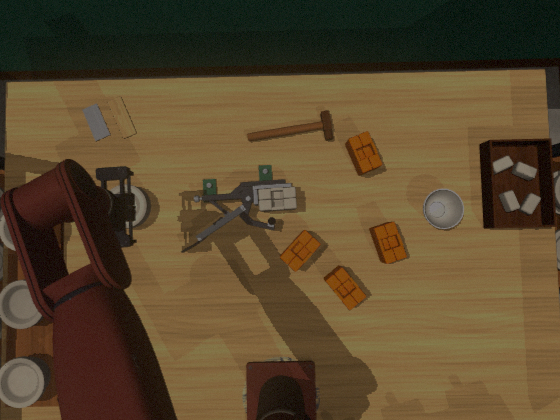

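```bash
python3 -c "
from h import *
print(ctrl.finish_job())"
```

```text
the job is handed in; nothing more can be done
None
```

I completed the whole sequence in about 19 s and handed the job in. No verdict was reported.

- **Mould in:** I gripped the white mould lightly (15 N) and turned it into line with the clamp. I slid it into the mouth, then pushed its end until it met the back stop, where the force rose to about 17 N.
- **Lock:** I pushed the handle near its end. The highest force I read was about 15 N, and it then fell to zero as the handle went over centre. I backed off, and the picture showed the handle and lever tail in their locked places with the mould shut.
- **Release:** I pulled the lever tail about 50 mm towards the clamp's -x. The force readings were low, about 2 N, against the 6 N I expected. The clamp sprang open.

The last pictures show the clamp open as at the start, with the lever back at rest. The shut mould stands against the fixed jaw at the back stop. The mallet and bowl look unmoved. The bowl mould was partly hidden under the raised gripper, but nothing came near it. The robot is clear of everything, about 0.17 m above the bench. No check failed. The end state was judged by eye, and I couldn't read the handle, gap or lever joint values directly.

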